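Isolate the model saw and hold a plaster model against its sprung stop

ROBOT

A 6-joint arm with a two-finger parallel gripper is mounted at the origin on the work surface. World frame = base frame: x ahead of the robot, y to its left, z up, the work surface at z = 0. Lengths are in m, angles in rad, forces in N, time in s.
With the tool pointing down it reaches from about 0.375 to 0.975 m from the base axis. Payload 3.8 kg.
Tool frame: the origin (TCP) lies midway between the tips of the shut fingers; the grasp point (between the pads) lies 19 mm behind it; z points along the fingers, y is the line along which they close (so a half turn about z gives the same grasp; the last joint's range is limited). The gripper opens to 88 mm and grips with 3 to 60 N. Pads are 18 mm wide; open, the fingers measure 123 mm over their backs; the gripper's body (75 mm by 187 mm) begins 45 mm behind the grasp point.
Start: joints at [1.137, 0.264, 1.604, -0, 1.274, -0.037], TCP at [0.261, 0.623, 0.239] pointing down, gripper open.
Joint ranges: [-2.63, 2.63], [-0.94, 2.18], [0.31, 2.57], [-1.31, 4.45], [0, 2.66], [-2.55, 2.55]. Speed limits (rad/s): [2.57, 2.57, 3.14, 3.14, 3.14, 3.14].

INTERFACE

Orientations are given as a rotation vector (axis times angle).
In Python, from cell import manip, inverse_kinematics, cams, order gives the robot as it stands. Calls block until the motion is done:
- manip.move_pose(position, orientation): joint-space move of the TCP to a pose.
- manip.move_linear(position, rate=0.15, rot=None): straight line of the TCP; rot=None keeps the orientation; rate is the mean speed in m/s.
- manip.set_joints(angles): joint-space move.
- manip.set_gripper(opening, force=None): finger opening in m; force is the grip in N (None keeps the last); returns when the fingers have stopped.
- manip.dwell(seconds).
- inverse_kinematics(position, orientation): joint angles nearest the present ones, or None.
- manip.state(): the state.
- cams.capture(name): name is "scene" or "top" or "wrist"; returns a dict with "image" (384x512x3 uint8, blue, green, red), "z_map" (384x512 float32, m along the optical axis (not along the pixel's ray), 0 where there is no reading), "intrinsics" (3x3 intrinsics, pixels), "position" and "orientation" of the camera in the world; the wrist camera has in their place "T_tool_cam" (4x4, takes a point from camera to tool coordinates, whose origin is the TCP and whose axes are the flange's). Camera axes: x right, y down, z forward; pixel columns grow to the right and rows downward; lengths in m; the calibration is good to about 2 mm. A picture is of the moment at which its call begins: read the wrist's pose just before it.
A pose or a line that the arm cannot do raises manip.IKError and nothing moves.
- order.close_job(): hands the job in; it is judged then, once.
The state is a dict: "clock": time; "joint_pos": joint angles; "joint_velocities": joint speeds; "tau": joint torques, N m; "tool_pos": TCP position; "tcp_rot": TCP orientation; "contact_force": force on the tool from outside, world axes, zero at the start; "moment": the same for the moment, N m; "gripper_width": finger opening in m; "grasp_force": force on a finger pad.
Only numpy, scipy, OpenCV 4.12 (cv2) and the standard library are available. Lean on these libraries where they do the work, as an engineer would, in place of code of your own. Each camera call takes 0.05 s, during which the arm holds its last target. There are 200 camera calls.

TASK

A colleague is about to clamp the rectangular plaster model on the small model saw by hand, so first isolate the saw: flip the handle of the grey switch box fully over to its other side. Then set the model flat on the saw's bed, teeth up, its plain flat back square against the middle of the sprung stop, and push it steadily against the stop with about 8 N, never driving the stop to the end of its travel. Hold that push steady for at least two seconds and finish while still holding it; leave the switch off and the other things on the bench where they are.

Things in the scene. Friction and masses are not known exactly. Their poses are not given: they have to be found in the camera images.
- saw: Model saw fixed to the bench: flat aluminium bed 240 (x) by 170 (y) by 25 mm high, origin under its centre; +x points to the sprung stop, roughly away from the robot. Bed clear for |y| < 65 mm from x = -120 mm to the stop. Low clamp pads at y = +-76 mm, x -45 to 5 (39 mm high); disc guard and motor at x 44 to 106, y -85 to -199 (80 mm high); spring housing at x 105 to 120 (60 mm high)
- stop: Sprung stop: steel plate 12 (x) by 70 (y) by 36 mm high on the saw's bed, axes as the saw's; origin at the middle of the lower edge of its pressing face (the -x face), at x = 60 mm, z = 25 mm in the saw's frame at rest. Slides along the saw's +x up to 30 mm and springs back; no preload, 0.6 N per mm, so 8 N is about 13 mm of travel
- stop_face (a point): Centre of the stop's pressing face, 44 mm above the bench; axes as the saw's; moves with the stop.
- model: Loose plaster model, 0.17 to 0.3 kg: rectangular block 64 (x) by 56 (y) by 36 mm high, a horseshoe of small teeth on top (44 mm in all). Origin at the centre of its underside. Plain back face and open ends of the horseshoe at +x, curved front of the arch at -x. Starts upright on the bench, +x roughly away from the robot (yaw within 0.5 rad). Can be gripped across its 56 mm sides
- model_back (a point): Centre of the model's flat back face (32 mm along +x from its origin, 18 mm above its underside).
- isolator: Grey switch box fixed to the bench, 120 (x) by 75 (y) by 45 mm high, origin at the centre of its underside. The handle's hinge lies along its y axis at x = 0, 50 mm above the bench, between two lugs 60 mm high. The handle is a steel arm with a crosswise black grip (18 mm thick, 44 mm long) whose centre is 55 mm from the hinge. Yaw within 0.5 rad
- handle (a joint): Angle of the isolator's handle in rad: 0 = on, leaning 0.6 rad from upright towards the box's -x (its start); 0.6 = upright; 1.2 = off, leaning 0.6 rad towards the box's +x. Over-centre: it drops to whichever side it leans; about 1 N at the grip moves it.
- handle_grip (a point): Centre of the handle's crosswise grip; moves with the handle (about 95 mm above the bench at either end, 105 mm when upright).
- round_cast: Bystander: another loose plaster cast, on a round black disc 64 mm in diameter, 38 mm high in all; origin under its centre.
- jar: Bystander: small closed jar, 48 mm in diameter, 60 mm high.
- bowl: Bystander: black mixing bowl, 90 mm across, 50 mm high.
Mind the look-alikes: they are no part of the job. Leave any purple look-alike of the model alone.

How it is judged:
By the outcome, as a careful person would: the job done as asked, in the order asked, and still so for the second after the job is handed in, while the arm keeps its last pose, push and grip.
It also fails if it takes over 69 s, if anything falls off the work surface, if the arm or the gripper's body presses on something with over 40 N, if the wrist force passes 120 N, or if a joint passes its speed limit or range.

## Working session

There is one attempt and no reset: what is moved stays moved. The work goes in short steps, each a Python script; the robot and the scene stay as the last script left them, time stands still between calls to the robot, and variables do not carry over. Pictures are saved under pics/ and viewed, at most 10 in all, crops included, and the job is handed in when it is done.

```bash
ls; mkdir -p pics
python3 - <<'E'
from cell import manip,cams
import cv2,numpy as np,pickle
d={}
for n in("scene","top"):
    c=cams.capture(n);d[n]=c;cv2.imwrite(f"pics/{n}0.png",c["image"])
    print(n,c["intrinsics"].tolist(),c["position"],c["orientation"],(c["z_map"]>0).mean())
pickle.dump(d,open("d0.pkl","wb"))
s=manip.state();print(s)
E
```

```text
pics
scene [[379.5396624712615, 0.0, 259.3256549438893], [0.0, 379.5396624712615, 195.65767496999456], [0.0, 0.0, 1.0]] [ 0.96028732 -0.6423514   0.6707325 ] [-2.18634344 -0.66025477  0.33065006] 0.9959055582682291
top [[397.0275981318793, 0.0, 256.5414014382872], [0.0, 397.0275981318793, 187.86949021433009], [0.0, 0.0, 1.0]] [ 0.46345594 -0.034969    0.99442896] [-2.18333202  2.17804812 -0.13370413] 0.9960123697916666
{'clock': 0.1, 'joint_pos': array([ 1.13713067e+00,  2.64653162e-01,  1.60521223e+00, -4.24915215e-06,
        1.27368085e+00, -3.69135336e-02]), 'joint_velocities': array([ 6.68183320e-04, -1.92829153e-03, -2.30891144e-03, -4.38343081e-04,
        1.19705052e-05, -6.23669657e-04]), 'tau': array([-2.33266462e-05, -5.03617465e+01, -3.58074081e+01,  7.29818665e-02,
        2.33405741e-02, -8.01676242e-05]), 'tool_pos': array([0.26058567, 0.62199501, 0.23754272]), 'tcp_rot': array([-6.19046052e-01, -3.07953583e+00,  2.98519183e-03]), 'contact_force': array([-0.14955248, -0.22782477, -0.45242412]), 'moment': array([ 0.00779025, -0.01845563,  0.01531957]), 'grasp_force': 0.0, 'gripper_width': 0.08835071436022242}
```

View pics/top0.png

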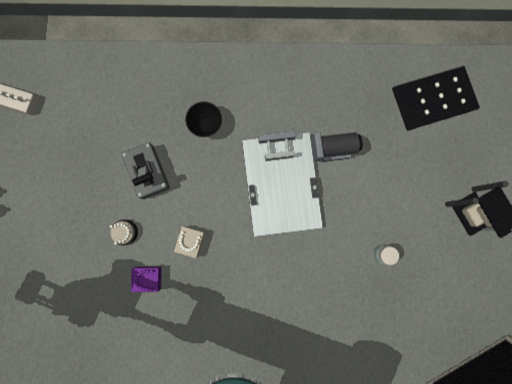

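View pics/scene0.png

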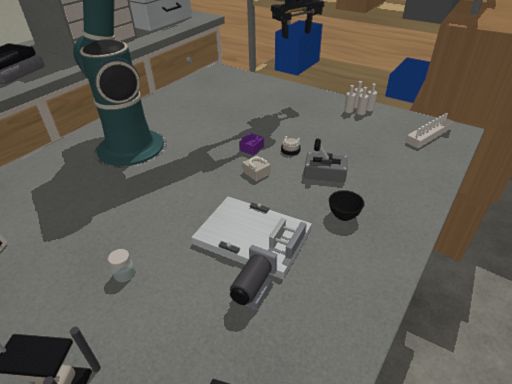

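Top view: the cream rectangular block at (189,241) fits the model (rectangular, horseshoe teeth). The purple one at (146,279) is the look-alike, and the one on the black disc at (123,232) is the round cast. The cream piece at (473,215) sits in a dark fixture, so it is not the loose model. Isolator is at (145,170), saw at (283,185), bowl at (204,119) and jar at (389,255). I'll confirm with an enlarged crop and measure.

```bash
cat > h.py <<'E'
import numpy as np,cv2
from scipy.spatial.transform import Rotation as R
def cloud(c):
    K=c["intrinsics"];z=c["z_map"];v,u=np.mgrid[:z.shape[0],:z.shape[1]]
    P=np.dstack([(u-K[0,2])/K[0,0]*z,(v-K[1,2])/K[1,1]*z,z])
    W=P@R.from_rotvec(c["orientation"]).as_matrix().T+c["position"]
    W[z==0]=np.nan
    return W
def ray(c,uv,h):
    K=c["intrinsics"];d=R.from_rotvec(c["orientation"]).as_matrix()@np.array([(uv[0]-K[0,2])/K[0,0],(uv[1]-K[1,2])/K[1,1],1])
    return c["position"]+d*(h-c["position"][2])/d[2]
def rect(pts):
    "min-area rectangle of xy points in mm: centre, size, angle of first side (rad)"
    (cx,cy),(w,h),a=cv2.minAreaRect((pts[:,:2]*1000).astype(np.float32))
    return cx/1000,cy/1000,w,h,np.deg2rad(a)
E
python3 - <<'E'
import pickle;from h import *
d=pickle.load(open("d0.pkl","rb"));c=d["top"]
cv2.imwrite("pics/crop0.png",cv2.resize(c["image"][100:300,95:345],None,fx=3,fy=3,interpolation=cv2.INTER_CUBIC))
W=cloud(c);print("table z",np.nanmedian(W[200:260,330:370,2]), W[241,189],W[185,283])
def box(n,u0,u1,v0,v1,z0,z1):
    p=W[v0:v1,u0:u1].reshape(-1,3);p=p[(p[:,2]>z0)&(p[:,2]<z1)];print(n,len(p),np.round(rect(p),4),np.round(np.median(p[:,2]),4))
box("model",168,210,222,262,.03,.05)
box("iso",115,175,138,205,.038,.052)
box("iso>25",115,175,138,205,.025,.065)
box("handle",115,175,138,205,.085,.13)
box("bed",235,330,130,240,.018,.032)
box("stop",250,310,128,170,.055,.064)
box("housing",250,310,125,170,.045,.07)
box("clamps",240,330,170,210,.034,.045)
for n,b in dict(round=(105,140,215,250),jar=(370,405,240,270),bowl=(180,225,98,140)).items():box(n,*b,.015,.08)
E
```

```text
table z -0.0012061362906439221 [0.431686   0.10444745 0.03607988] [ 0.56828125 -0.1220616   0.02300389]
model 632 [ 0.4308  0.1062 56.1016 64.0783  1.2911] 0.0355
iso 1235 [  0.603    0.2157 120.4474  75.708    0.3943] 0.0441
iso>25 1399 [  0.603    0.2156 120.4431  75.9177   0.3944] 0.0442
handle 172 [ 0.577   0.205  23.1307 43.8397  0.3885] 0.101
bed 6075 [ 5.762000e-01 -1.392000e-01  2.399502e+02  2.108820e+02  1.248000e-01] 0.0239
stop 383 [ 0.6629 -0.1081 60.6717 89.2732  0.1267] 0.0594
housing 507 [ 0.6629 -0.1081 60.6717 89.2732  0.1267] 0.0586
clamps 43 [ 5.523000e-01 -1.210000e-01  4.850600e+01  1.620972e+02  1.380000e-01] 0.036
round 443 [ 0.4521  0.2664 59.1367 53.6361  0.4748] 0.0294
jar 394 [ 0.4007 -0.3663 44.8177 43.6591  0.4198] 0.0577
bowl 658 [7.27400e-01 7.36000e-02 8.71690e+01 8.83449e+01 1.00110e+00] 0.0354
```

View pics/crop0.png

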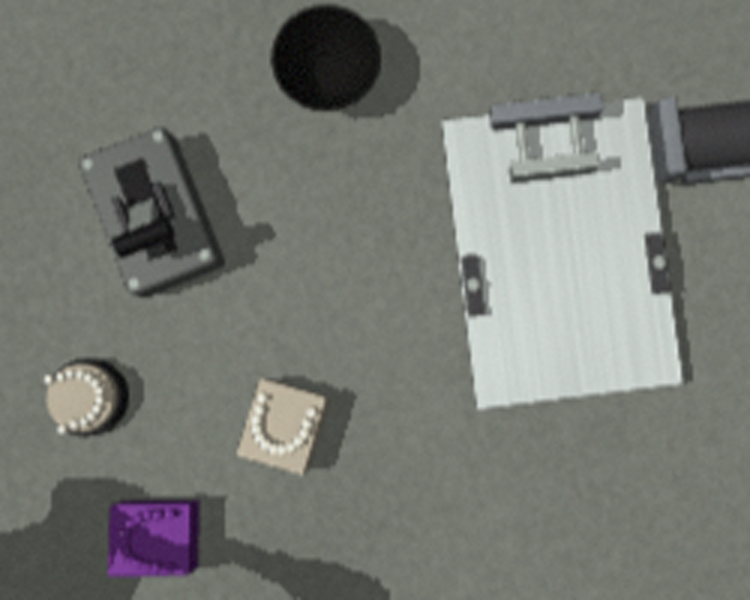

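The crop confirms it: the cream block at crop (282,425) has its horseshoe open away from the robot, so +x is away at yaw ≈ -0.28. The handle grip lies on the robot side of the box, which is its "on" side. Next I measure the saw and stop, then flip the handle.

```bash
cat >> h.py <<'E'
def down(yaw,flip=0):
    "rotvec, tool down, tool y along +-(yaw+pi/2)"
    p=(yaw+np.pi*(1-flip))/2; return np.pi*np.array([np.cos(p),np.sin(p),0])
E
python3 - <<'E'
import pickle;from h import *
from cell import manip,inverse_kinematics as ik
d=pickle.load(open("d0.pkl","rb"))
yaw=.125;A=np.array([[np.cos(yaw),np.sin(yaw)],[-np.sin(yaw),np.cos(yaw)]]);o=np.array([.565,-.118])
for n in d:
    W=cloud(d[n]).reshape(-1,3);W=W[np.isfinite(W[:,2])];L=W.copy();L[:,:2]=(W[:,:2]-o)@A.T
    def s(t,x0,x1,y0,y1,z0,z1):
        m=(L[:,0]>x0)&(L[:,0]<x1)&(L[:,1]>y0)&(L[:,1]<y1)&(L[:,2]>z0)&(L[:,2]<z1);p=L[m]
        print(n,t,m.sum(),"x",np.round(np.percentile(p[:,0],[1,99]),4),"y",np.round(np.percentile(p[:,1],[1,99]),4),"z",np.round(np.median(p[:,2]),4))
        return p
    p=s("bed",-.16,.16,-.11,.11,.018,.032)
    p=s("bedmid",-.16,0.03,-.11,.11,.018,.032);print(np.round(rect(p),4))
    p=s("plate",.03,.085,-.06,.06,.054,.07);print(np.round(rect(p),4))
    p=s("housing",.092,.14,-.06,.06,.05,.07);print(np.round(rect(p),4))
def show(t,p,yaw):
    for f in(0,1):
        q=ik(np.array(p),down(yaw,f));print(t,f,None if q is None else np.round(q,2))
show("iso",[.577-.05,.19,.15],.393);show("model",[.431,.106,.1],-.28);show("saw",[.6,-.11,.1],.125)
E
```

```text
scene bed 3908 x [-0.1085  0.1282] y [-0.0857  0.0819] z 0.0254
scene bedmid 2723 x [-0.1091  0.0287] y [-0.0858  0.0808] z 0.0254
[-4.110000e-02 -9.000000e-04  1.729102e+02  1.421949e+02  1.568700e+00]
scene plate 152 x [0.0682 0.0808] y [-0.036   0.0322] z 0.0619
[ 7.42000e-02 -8.00000e-04  7.15317e+01  1.35400e+01  1.55780e+00]
scene housing 246 x [0.1094 0.1289] y [-0.0456  0.042 ] z 0.0599
[ 1.13300e-01 -1.30000e-03  8.91075e+01  3.11243e+01  1.56500e+00]
top bed 6052 x [-0.1093  0.123 ] y [-0.0852  0.0815] z 0.0239
top bedmid 3847 x [-0.1102  0.0286] y [-0.0842  0.0815] z 0.024
[-4.070000e-02 -2.000000e-03  1.700893e+02  1.414756e+02  1.570100e+00]
top plate 157 x [0.0681 0.0802] y [-0.0355  0.0328] z 0.0608
[ 7.43000e-02 -2.00000e-03  1.26086e+01  7.02876e+01  1.70000e-03]
top housing 251 x [0.1118 0.1281] y [-0.0457  0.0415] z 0.0585
[ 1.15900e-01 -2.30000e-03  8.90743e+01  2.56093e+01  1.55670e+00]
iso 0 [ 0.3   0.12  1.94 -0.    1.08 -1.66]
iso 1 [ 0.3   0.12  1.94 -0.    1.08  1.48]
model 0 [ 0.19 -0.04  2.22 -0.    0.97 -1.11]
model 1 [ 0.19 -0.04  2.22 -0.    0.97  2.04]
saw 0 [-0.22  0.26  1.88 -0.    1.   -1.92]
saw 1 [-0.22  0.26  1.88 -0.    1.    1.22]
```

Run:
```python
from h import *
from cell import manip,cams
y=.393;b=np.array([.603,.2157]);u=np.array([np.cos(y),np.sin(y)])
P=lambda x,z:np.r_[b+x*u,z]
S=lambda t:print(t,round(manip.state()["clock"],2),np.round(manip.state()["tool_pos"],4),np.round(manip.state()["contact_force"],1))
manip.set_gripper(0.0,10)
manip.move_pose(P(-.075,.17),down(y));S("above")
manip.move_linear(P(-.075,.08),.12);S("low")
for x in(-.04,-.02,0,.012):
    manip.move_linear(P(x,.08),.06);S(x)
manip.move_linear(P(-.03,.10),.12)
manip.move_linear(P(-.03,.20),.2);S("up")
manip.set_gripper(.088)
manip.move_pose([.431,.106,.2],down(-.28));S("model")
c=cams.capture("top");cv2.imwrite("pics/top1.png",cv2.resize(c["image"][100:300,95:345],None,fx=2,fy=2))
W=cloud(c)[138:205,115:175].reshape(-1,3);p=W[(W[:,2]>.085)&(W[:,2]<.13)];print(len(p),(p[:,:2].mean(0)-b)@u if len(p) else 0)
```

```text
above 3.27 [0.5338 0.1876 0.1702] [0.4 0.5 0.3]
low 4.17 [0.5344 0.1873 0.0807] [-0.4  0.2 -0.3]
-0.04 4.91 [0.566  0.2004 0.0796] [-0.3 -0.  -1.3]
-0.02 5.39 [0.5851 0.2083 0.08  ] [-0.3  0.4 -0.1]
0 5.88 [0.6034 0.2158 0.08  ] [-0.1  0.   0.7]
0.012 6.22 [0.6076 0.2175 0.0789] [-17.4  -8.6  12.6]
up 7.42 [0.575  0.2042 0.199 ] [ 0.6  0.5 -1.7]
model 9.47 [0.432  0.1062 0.2007] [ 0.3 -0.3  0.3]
185 0.02834976394159882
```

Run:
```python
from h import *
from cell import manip,cams
S=lambda t:print(t,round((s:=manip.state())["clock"],2),np.round(s["tool_pos"],4),np.round(s["contact_force"],1),round(s["gripper_width"],4),round(s["grasp_force"],1))
s=manip.state();c=cams.capture("wrist");T=c["T_tool_cam"]
Rt=R.from_rotvec(s["tcp_rot"]).as_matrix();Rc=Rt@T[:3,:3]
c["orientation"]=R.from_matrix(Rc).as_rotvec();c["position"]=s["tool_pos"]+Rt@T[:3,3]
W=cloud(c).reshape(-1,3);W=W[np.isfinite(W[:,2])]
m=(abs(W[:,0]-.431)<.05)&(abs(W[:,1]-.106)<.05)
p=W[m&(W[:,2]>.028)&(W[:,2]<.052)];r=rect(p);print(len(p),np.round(r,4),np.median(p[:,2]))
cv2.imwrite("pics/wrist1.png",c["image"])
ok=len(p)>500 and abs(min(r[2:4])-56)<4 and abs(max(r[2:4])-64)<4
if ok:
    a=r[4] if r[2]>r[3] else r[4]-np.pi/2
    yaw=(-.2797+(a if abs(a)<.6 else -.2797))/2;cx,cy=(r[0]+.4308)/2,(r[1]+.1062)/2
    print("grasp",cx,cy,yaw)
    manip.move_pose([cx,cy,.09],down(yaw));manip.move_linear([cx,cy,.007],.1);S("low")
    manip.set_gripper(.05,35);S("grip")
    manip.move_linear([cx,cy,.15],.12);S("lift")
```

```text
3233 [ 0.4311  0.1074 56.0899 64.1158  1.2897] 0.03627882598851584
grasp 0.4309638580322266 0.10679100189208984 -0.2803851438815359
low 11.07 [0.4318 0.1069 0.0077] [ 0.1 -0.   0.1] 0.0881 0.0
grip 11.66 [0.4311 0.1068 0.0072] [-0.7 -0.9  2.4] 0.0558 35.0
lift 13.0 [0.4302 0.1067 0.1491] [-0.4 -0.1 -2.7] 0.0555 35.0
```

View pics/top1.png

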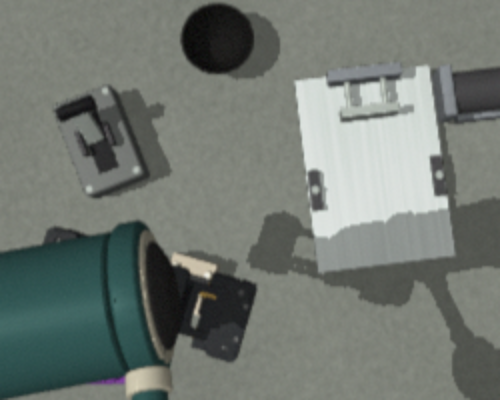

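View pics/wrist1.png

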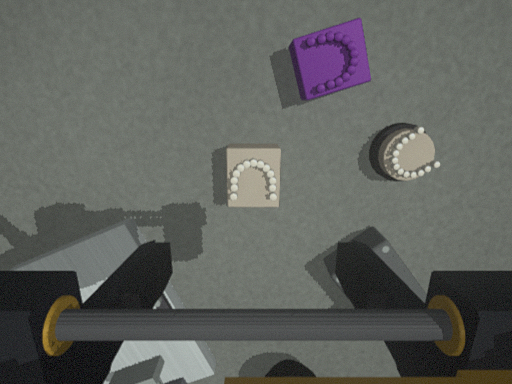

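The handle grip now sits on the far side (crop 75,107), so the switch is off. The wrist view shows the model at (254,175) with its horseshoe opening away from the robot, and the grip reads 55.5 mm. Next is placing it.

```bash
cat >> h.py <<'E'
SY=.125;SU=np.array([np.cos(SY),np.sin(SY)]);SV=np.array([-np.sin(SY),np.cos(SY)]);SO=np.array([.565,-.118])
saw=lambda x,y,z:np.r_[SO+x*SU+y*SV,z]
def meas(manip,n=6):
    "mean state over n short dwells: along-saw x, lateral y, z, force along/lateral/up"
    o=[]
    for _ in range(n):
        manip.dwell(.04);s=manip.state();p=s["tool_pos"];f=s["contact_force"]
        o.append([(p[:2]-SO)@SU,(p[:2]-SO)@SV,p[2],f[:2]@SU,f[:2]@SV,f[2]])
    m=np.mean(o,0);print(round(s["clock"],2),"pos mm",np.round(m[:3]*1000,2),"F",np.round(m[3:],2),"grip",round(s["grasp_force"],1),flush=True);return m
E
python3 - <<'E'
from h import *
from cell import manip,cams
x,y=.008,-.0015
manip.move_pose(saw(x,y,.15),down(SY))
manip.move_linear(saw(x,y,.060),.12);b=meas(manip)
manip.move_linear(saw(x,y,.036),.05)
z=.036
while z>.028:
    z-=.001;manip.move_linear(saw(x,y,z),.03);m=meas(manip,4)
    if m[5]-b[5]>2.5:break
print("z",z)
for n in("scene","wrist"):
    c=cams.capture(n);cv2.imwrite(f"pics/{n}2.png",cv2.resize(c["image"][180:300,170:340],None,fx=4,fy=4) if n=="scene" else c["image"])
E
```

```text
15.19 pos mm [ 8.93 -1.83 61.18] F [ 0.25 -0.   -2.75] grip 35.0
16.24 pos mm [ 8.2  -1.57 35.27] F [ 0.43 -0.19 -2.97] grip 35.0
16.66 pos mm [ 7.97 -1.49 33.97] F [ 0.24 -0.05 -2.91] grip 35.0
17.07 pos mm [ 7.98 -1.48 32.96] F [-0.12  0.39 -2.78] grip 35.0
17.49 pos mm [ 8.32 -1.62 32.24] F [ 0.6  -0.25 -0.97] grip 35.0
17.91 pos mm [ 8.33 -1.62 32.21] F [-2.42  0.82  5.42] grip 35.0
z 0.030999999999999993
```

View pics/scene2.png

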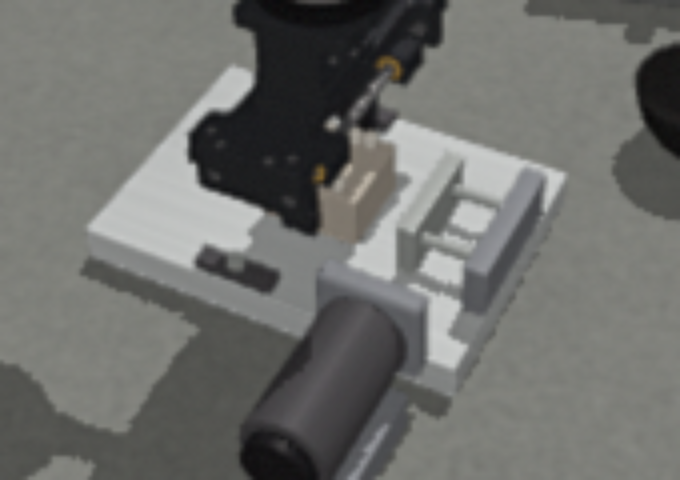

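The model sits flat on the bed with its back (crop about 375,190) facing the stop (crop about 430,215), square to it and with a gap. Now the push, with the downward load eased.

Run:
```python
from h import *
from cell import manip,cams
y,z=-.0015,.0321
manip.move_linear(saw(.008,y,z),.03);meas(manip)
f0=[]
for x in(.018,.026,.031):
    manip.move_linear(saw(x,y,z),.03);f0.append(meas(manip)[3])
D=[]
for x in np.arange(.037,.0471,.002):
    manip.move_linear(saw(x,y,z),.025);m=meas(manip);D.append(m)
    if -m[3]>8.3:break
D=np.array(D);k=D[:,3]<-1.5
if k.sum()>2:
    a=np.polyfit(D[k,0]*1000,-D[k,3],1);print("N/mm",a[0],"contact x mm (F=0)",-a[1]/a[0],"f0",f0)
```

```text
18.51 pos mm [ 8.   -1.51 32.23] F [-1.66  0.35  1.65] grip 35.0
19.24 pos mm [18.11 -1.62 32.22] F [-2.21 -0.35  3.72] grip 35.0
19.91 pos mm [26.   -1.5  32.22] F [-3.28 -0.33  5.07] grip 35.0
20.48 pos mm [30.8  -1.5  32.22] F [-3.66  0.12  5.64] grip 35.0
21.12 pos mm [36.69 -1.48 32.22] F [-4.22  0.23  6.2 ] grip 35.0
21.62 pos mm [37.82 -1.45 32.21] F [-6.45  0.27  8.23] grip 35.0
22.12 pos mm [39.31 -1.45 32.21] F [-8.44 -0.24  9.65] grip 35.0
N/mm 1.5991160539163431 contact x mm (F=0) 33.9591043641052 f0 [np.float64(-2.2092614302818183), np.float64(-3.282876967890411), np.float64(-3.660618654984621)]
```

Run:
```python
from h import *
from cell import manip,cams
y=-.0015
def est(m): 
    N=max(m[5]+2.75,0);p=-m[3]-.42*N;print("   push~",round(p,2),"N",round(N,2));return p
z=.0323
for x in(.0395,.041,.043,.045,.047):
    manip.move_linear(saw(x,y,z),.02);m=meas(manip);p=est(m)
    if m[5]>1: z=min(z+.0001,.0327)
    elif m[5]<-2.2: z-=.00005
    print("   z",round(z,5))
    if p>8.2:break
manip.dwell(.5);est(meas(manip))
```

```text
22.62 pos mm [39.21 -1.46 32.23] F [-4.31 -0.2   5.36] grip 35.0
   push~ 0.91 N 8.11
   z 0.0324
23.12 pos mm [39.83 -1.45 32.22] F [-6.89 -0.49  7.16] grip 35.0
   push~ 2.73 N 9.91
   z 0.0325
23.62 pos mm [41.46 -1.45 32.22] F [-7.91 -0.28  7.25] grip 35.0
   push~ 3.71 N 10.0
   z 0.0326
24.12 pos mm [43.01 -1.45 32.23] F [-8.96 -0.41  8.12] grip 35.0
   push~ 4.39 N 10.87
   z 0.0327
24.62 pos mm [44.56 -1.45 32.22] F [-10.13  -0.69   8.44] grip 35.0
   push~ 5.43 N 11.19
   z 0.0327
25.37 pos mm [44.56 -1.45 32.22] F [-9.93 -0.98  8.21] grip 35.0
   push~ 5.33 N 10.96
```

Run:
```python
from h import *
from cell import manip,cams
y=-.0015
def est(m): 
    N=max(m[5]+2.75,0);p=-m[3]-.42*N;print("   push~",round(p,2),"N",round(N,2));return p
z=.0327;x=.047
while z<.0365:
    z+=.0004;manip.move_linear(saw(x,y,z),.02);m=meas(manip,4);est(m)
    if m[5]<.3:break
print("z",z)
for x in np.arange(.048,.0531,.001):
    manip.move_linear(saw(x,y,z),.02);m=meas(manip,4);p=est(m)
    if m[5]>.5:z+=.0002
    if m[0]>.0482:break
print("cmd",x,z)
```

```text
25.78 pos mm [44.57 -1.45 32.23] F [-8.79 -1.42  6.57] grip 35.0
   push~ 4.88 N 9.32
26.2 pos mm [44.61 -1.43 32.25] F [-7.84 -1.5   4.03] grip 35.0
   push~ 4.99 N 6.78
26.62 pos mm [44.62 -1.43 32.26] F [-6.66 -2.04  1.68] grip 35.0
   push~ 4.8 N 4.43
27.03 pos mm [44.62 -1.39 32.28] F [-5.87 -2.05 -0.55] grip 35.0
   push~ 4.95 N 2.2
z 0.03429999999999999
27.45 pos mm [45.38 -1.42 32.29] F [-6.17 -1.73  0.19] grip 35.0
   push~ 4.93 N 2.94
27.87 pos mm [46.13 -1.39 32.29] F [-7.   -2.32  0.69] grip 35.0
   push~ 5.56 N 3.44
28.28 pos mm [46.94 -1.39 32.3 ] F [-6.82 -2.39 -0.16] grip 35.0
   push~ 5.74 N 2.59
28.7 pos mm [47.63 -1.4  32.28] F [-7.99 -2.41  0.99] grip 35.0
   push~ 6.42 N 3.74
29.12 pos mm [48.46 -1.39 32.31] F [-8.15 -2.49 -0.09] grip 35.0
   push~ 7.03 N 2.66
cmd 0.052000000000000005 0.03469999999999999
```

```bash
cat > chk.py <<'E'
from h import *
from cell import manip,cams
import pickle
def plate(c,t):
    W=cloud(c).reshape(-1,3);W=W[np.isfinite(W[:,2])];A=np.array([SU,SV]);L=W.copy();L[:,:2]=(W[:,:2]-SO)@A.T
    m=(L[:,0]>.064)&(L[:,0]<.1)&(abs(L[:,1]+.0015)<.045)&(L[:,2]>.0575)&(L[:,2]<.066)
    p=L[m];print(t,len(p),"x pct",np.round(np.percentile(p[:,0],[2,50,98])*1000,1),np.round(rect(p),4))
d=pickle.load(open("d0.pkl","rb"));plate(d["scene"],"scene rest");plate(d["top"],"top rest")
for n in("scene","top"):
    c=cams.capture(n);plate(c,n+" now")
    if n=="scene":cv2.imwrite("pics/scene3.png",cv2.resize(c["image"][180:300,170:340],None,fx=4,fy=4,interpolation=cv2.INTER_CUBIC))
print(np.round(meas(manip),4),manip.state()["moment"],R.from_rotvec(manip.state()["tcp_rot"]).as_matrix().round(4).tolist())
E
python3 chk.py
```

```text
scene rest 135 x pct [68.5 75.6 80.6] [ 7.42000e-02 -3.00000e-04  7.05745e+01  1.35400e+01  1.55780e+00]
top rest 145 x pct [68.2 74.2 80. ] [ 7.43000e-02 -1.60000e-03  1.26086e+01  6.90562e+01  1.70000e-03]
scene now 249 x pct [65.8 81.7 92.5] [ 7.83000e-02 -8.00000e-04  2.85746e+01  7.21038e+01  2.50000e-03]Traceback (most recent call last):
  File "chk.py", line 10, in <module>
    c=cams.capture(n);plate(c,n+" now")
                      ~~~~~^^^^^^^^^^^^
  File "chk.py", line 7, in plate
    p=L[m];print(t,len(p),"x pct",np.round(np.percentile(p[:,0],[2,50,98])*1000,1),np.round(rect(p),4))
                                           ~~~~~~~~~~~~~^^^^^^^^^^^^^^^^^^
    return _quantile_unchecked(
        a, q, axis, out, overwrite_input, method, keepdims, weights)
    return _ureduce(a,
                    func=_quantile_ureduce_func,
    ...<5 lines>...
                    overwrite_input=overwrite_input,
                    method=method)
    r = func(a, **kwargs)
    result = _quantile(arr,
                       quantiles=q,
    ...<2 lines>...
                       out=out,
                       weights=wgt)
    slices_having_nans = np.isnan(arr[-1, ...])
                                  ~~~^^^^^^^^^
IndexError: index -1 is out of bounds for axis 0 with size 0
```

View pics/scene3.png

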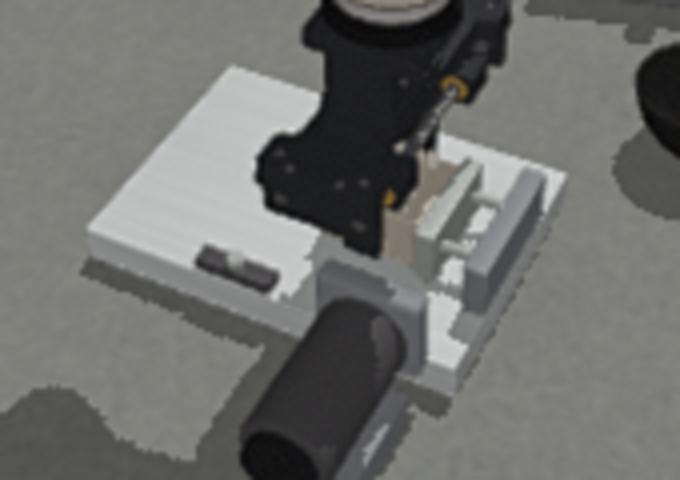

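The model's back lies flush against the stop (crop about 430,215). The plate's rear edge has moved about 11.9 mm, which is 7.1 N and agrees with the force estimate of 7.0 N. It needs about 1.5 mm more, then the hold.

```bash
python3 - <<'E'
from h import *
from cell import manip
y=-.0015
for x,z in((.0528,.0348),(.0537,.0349)):
    manip.move_linear(saw(x,y,z),.015);m=meas(manip,4)
    if m[0]>.0497:break
for _ in range(5):
    manip.dwell(.4);m=meas(manip,4);print("push~",-m[3]-.42*max(m[5]+2.75,0))
M=R.from_rotvec(manip.state()["tcp_rot"]).as_matrix();print("yaw",np.arctan2(-M[1,0],-M[0,0]),"z axis",M[:,2]@np.r_[SU,0],M[:,2])
E
sed -i 's/for n in("scene","top")/for n in("scene",)/;s/,manip.state()\["moment"\].*$/)/' chk.py; python3 chk.py
```

```text
29.63 pos mm [49.01 -1.4  32.34] F [-8.94 -2.69 -0.1 ] grip 35.0
30.05 pos mm [49.68 -1.39 32.34] F [-9.51 -2.61  0.6 ] grip 35.0
30.62 pos mm [49.67 -1.39 32.33] F [-9.39 -2.71  0.32] grip 35.0
push~ 8.10441626561187
31.18 pos mm [49.67 -1.38 32.33] F [-9.01 -3.07  0.47] grip 35.0
push~ 7.6582091168924205
31.75 pos mm [49.67 -1.4  32.33] F [-9.09 -2.5   0.17] grip 35.0
push~ 7.862011351019881
32.32 pos mm [49.65 -1.37 32.31] F [-9.11 -3.23  0.01] grip 35.0
push~ 7.94986688675032
32.88 pos mm [49.67 -1.39 32.33] F [-9.53 -3.47  0.52] grip 35.0
push~ 8.158779557078523
yaw 0.1251683908329373 z axis -0.008119211628474971 [-8.18379659e-03  5.87336771e-06 -9.99966512e-01]
scene rest 135 x pct [68.5 75.6 80.6] [ 7.42000e-02 -3.00000e-04  7.05745e+01  1.35400e+01  1.55780e+00]
top rest 145 x pct [68.2 74.2 80. ] [ 7.43000e-02 -1.60000e-03  1.26086e+01  6.90562e+01  1.70000e-03]
scene now 255 x pct [65.9 82.4 93.5] [ 7.94000e-02 -1.00000e-03  7.09603e+01  2.92052e+01  1.55820e+00]
33.18 pos mm [49.66 -1.38 32.32] F [-9.28 -2.81  0.17] grip 35.0
[ 4.9700e-02 -1.4000e-03  3.2300e-02 -9.2760e+00 -2.8092e+00  1.6700e-01]
```

Run:
```python
from h import *
from cell import manip,cams,order
c=cams.capture("top");W=cloud(c)
p=W[138:205,115:175].reshape(-1,3);p=p[(p[:,2]>.085)&(p[:,2]<.13)]
u=np.array([np.cos(.393),np.sin(.393)]);h=(p[:,:2].mean(0)-[.603,.2157])@u;print("handle x",h)
for n,b in dict(round=(105,140,215,250),jar=(370,405,240,270),bowl=(180,225,98,140)).items():
    q=W[b[2]:b[3],b[0]:b[1]].reshape(-1,3);q=q[(q[:,2]>.015)&(q[:,2]<.08)];print(n,np.round(rect(q)[:2],4))
manip.dwell(1);meas(manip)
if h>.02: print(order.close_job())
```

```text
handle x 0.0283234940720343
round [0.4528 0.2651]
jar [ 0.4006 -0.3668]
bowl [0.7271 0.0739]
34.48 pos mm [49.68 -1.39 32.33] F [-9.4  -2.44  0.39] grip 35.0
the job is handed in; nothing more can be done
None
```

I flipped the saw's isolator off, set the model teeth up on the bed with its back square to the stop, and handed the job in at 34.5 s after holding a steady push of about 8 N for over four seconds (force readings corrected for friction; stop at about 13 mm of its 30 mm travel). The round cast, jar and bowl have not moved; I did not re-measure the purple look-alike, which the arm never touched.

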